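# Pack the spacer turntable for the road

## Task

Pack the spacer turntable up for the drive: put the stray spacers back in their tubs by kind, both wedges in the tub that holds wedges and the cross in the tub that holds crosses. Then fit the round cover over the two upright studs so that it lies flat on the tub rims, and finish still holding it by its handle, pressed down with about a kilo of push, so that I can spin on the wing nuts; do not let go, and leave the other tools where they lie.

Things in the scene. Friction and masses are not known exactly. Their poses are not given: they have to be found in the camera images.
- turntable: Aluminium turntable disc, 210 mm across, on a fixed stand, turning stiffly (0.25 N m) about a vertical axis; any angle at the start. Origin on the axis at counter height, z up; its top face is 22 mm higher. Fixed on it, 52 mm from the axis, stand four open tubs part filled with grey spacers: crosses at 45 degrees from its x axis, horseshoe shims at 135, wedges at 225, tees at 315.
- cross_tub (a point): Centre of the outside bottom of the tub that holds crosses (orange, like the wedge tub), 22 mm above the counter. Each tub is round, 60 mm high (rim 82 mm above the counter), 66 mm across outside and 60 mm inside at the rim; its stock fills the bottom 16 mm.
- wedge_tub (a point): Centre of the outside bottom of the tub that holds wedges, opposite the cross tub and of the same size, 22 mm above the counter, rim 60 mm higher.
- stud_a (a point): Tip of one of the two upright steel studs (the dowels), on the turntable's +x axis, 66 mm from the turning axis, between two tubs. A stud is 10 mm in diameter, its last 8 mm tapered to 5 mm; the tip is 108 mm above the counter and 26 mm above the tub rims.
- stud_b (a point): Tip of the other stud, the same, on the turntable's -x axis; the studs are 132 mm apart.
- cover: Loose round aluminium cover, 184 mm across, 4 mm thick, about 0.3 kg, lying flat, handle up. Origin at the centre of its underside, z up. Two 13 mm through holes on its x axis, 66 mm either side of the centre, take the studs; half a turn gives the same fit. Fully home its underside rests on the tub rims, 82 mm above the counter.
- cover_handle (a point): Middle of the cover's black bow handle, 40 mm above the centre of its underside: a square bar along the cover's x axis, 12 mm wide and 12 mm high, on two posts with 56 mm clear between them and 30 mm clear under the bar.
- wedge_1: Stray grey plastic wedge lying on its flat underside: 44 mm long along its x axis, 14 mm wide along y, 13 mm high at the -x end and sloping to 3 mm at the +x end, upright flat sides. Origin at the centre of its underside.
- wedge_2: A second stray wedge, the same.
- cross: Stray grey plastic cross spacer lying flat: four equal arms along its x and y axes, 40 mm from tip to tip, each arm 8 mm wide, 12 mm high. Origin at the centre of its underside.
- trowel: Bystander: notched steel trowel, 290 x 115 mm blade flat on the counter with a wooden handle above it, origin at the blade's centre, blade along its x axis. Leave alone.
- float: Bystander: white rubber grout float, 240 x 95 mm with a handle above, 73 mm high, origin at its centre underneath, long side along its x axis. Leave alone.
- tile_sample: Bystander: pale sandstone tile sample, 100 x 100 x 10 mm, origin at its centre underneath. Leave alone.
- core_bit: Bystander: 35 mm diamond core bit standing on its mouth, 56 mm high, origin underneath. Leave alone.
- tape: Bystander: tape measure lying on its side, 72 x 66 x 38 mm, origin underneath. Leave alone.
- nut_dish: Bystander: small round steel dish, 80 mm across, 20 mm high, with the two wing nuts in it, origin underneath. Leave alone.

How it is judged:
By the outcome, as a careful person would: the job done as asked, in the order asked, and still so for the second after the job is handed in, while the arm keeps its last pose, push and grip.
It also fails if it takes over 72 s, if anything falls off the work surface, if the arm or the gripper's body presses on something with over 40 N, if the wrist force passes 120 N, or if a joint passes its speed limit or range.

## Robot

A 6-joint arm with a two-finger parallel gripper is mounted at the origin on the work surface. World frame = base frame: x ahead of the robot, y to its left, z up, the work surface at z = 0. Lengths are in mm, angles in rad, forces in N, time in s.
With the tool pointing down it reaches from about 300 to 775 mm from the base axis. Payload 14.6 kg.
Tool frame: the origin (TCP) lies on the front face of the gripper's body, between the roots of the fingers; the fingertips stand 97 mm ahead of it and the grasp point (between the pads) lies 78 mm ahead of it; z points along the fingers, y is the direction in which the jaws open and shut (so a half turn about z gives the same grasp; the last joint's range is limited). The gripper opens to 94 mm and grips with 3 to 60 N. Pads are 16 mm wide; open, the fingers measure 119 mm over their backs; the gripper's body (75 mm by 177 mm) begins 78 mm behind the grasp point.
Start: joints at [-1.248, 0.3, 1.521, -0, 1.321, -0.067], TCP at [208.994, -508.735, 302.646] pointing down, gripper open.
Joint ranges: [-3.03, 3.03], [-0.79, 2.21], [0.23, 2.52], [-1.04, 4.18], [0, 3.07], [-2.55, 2.55]. Speed limits (rad/s): [2.22, 2.22, 2.57, 3.14, 3.14, 3.14].

## Interface

Orientations are given as [roll, pitch, yaw] about the fixed x, y, z axes, in that order (R = Rz(yaw) Ry(pitch) Rx(roll)).
In Python, from cell import manip, eyes, finder gives the robot as it stands.
- The arm moves only by the tool drive_tool, never from a script. Its argument "rows" is a list of rows, each an object with "offset": the shift along the tool's x, y, z in mm, a list of three; "spin": the turn about the tool's z in degrees; "jaw": the finger opening in mm, from 0 to 94. In form: [{"offset": [dx, dy, dz], "spin": spin, "jaw": jaw}, ...]. A call has 1 to 20 rows; each row shifts and turns the commanded pose from where the row before left it, along the tool's axes as they then stand; what a row does not reach is not made up. A row lasts 1/10 s, in which the tool goes at most 50 mm and 8.59 degrees, less where a joint would pass 70% of its speed; a pose out of reach is approached as far as the arm can. A call is refused whole if a number of a shift passes 50 or a number of a turn 8.59, either way. A call with a gripper value outside its range is refused whole. The fingers move at their own pace and stop on an object; "force" is the grip in N (left out, the last holds). Time passes only in rows, so rows that do not move let the fingers close. It gives the time, the measured TCP pose, the force and the opening at its end, in the units of the state.
- manip.read_state(): the state, without advancing time (a new reading comes with each control period).
- eyes.camera(name): name is "scene" or "side" or "wrist"; returns a dict with "color" (420x560x3 uint8, blue, green, red), "depth" (420x560 float32, mm along the optical axis (not along the pixel's ray), 0 where there is no reading), "vfov" (degrees; the focal length in pixels is half the picture's height over the tangent of half this angle, whatever the lens; pixels are square), "cx", "cy" (the principal point, pixels), "D" ([k1, k2, p1, p2, k3] as OpenCV has them; the pictures are not rectified), "rvec" (rotation vector, rad) and "tvec" (3), from world to camera coordinates, as OpenCV has them. Camera axes: x right, y down, z forward; pixel columns grow to the right and rows downward; lengths in mm; the calibration is good to about 2 mm. A picture is of the moment at which its call begins.
- manip.sign_off(): hands the job in, once; it reports no verdict.
Trained networks look in the newest picture that a camera, given by its name, has taken for a name from the list of things; names that differ only in an ending like _2 or _b are one class to them, and where a whole thing is asked for, a point or a joint stands for the part that bears it (a point fixed in the world has none). Each returns a list of dicts, best first, with "p" (0 to 1); they miss things now and then, are a little off and sometimes report something else, mostly with a low value. They report only what shows in the picture. A call takes as long as a camera call.
- finder.find_in(camera, target): "uv" ([column, row] in pixels, amid what is visible of it).
The state is a dict: "clock": time; "joints": joint angles; "qd": joint speeds; "effort": joint torques, N m; "eef_pos": TCP position; "eef_rot": TCP orientation; "wrist_force": force on the tool from outside, world axes, zero at the start; "moment": the same for the moment, N m; "finger_gap": finger opening in mm.
Only numpy, scipy, OpenCV 4.12 (cv2) and the standard library are available. Lean on these libraries where they do the work, as an engineer would, in place of code of your own. Each camera call takes 0.05 s, during which the arm holds its last target. There are 200 camera calls.

## Working session

There is one attempt and no reset: what is moved stays moved. The work goes in short steps, Python scripts to look and compute and a tool call to move; the robot and the scene stay as the last step left them, time stands still between calls to the robot, and variables do not carry over. Pictures are saved under pics/ and viewed, about 8 in all and at most 12, crops included, and the job is handed in when it is done.

Besides the shell and the picture viewer there is one more tool, called after "Call:" as name(argument=value, ...), one argument or row to a line, values as JSON. drive_tool: Moves the arm, as the interface text tells. Its arguments: {"type":"object","properties":{"rows":{"type":"array","items":{"type":"object","properties":{"offset":{"type":"array","items":{"type":"number"}},"spin":{"type":"number"},"jaw":{"type":"number"}}}},"force":{"type":"number"}},"required":["rows"]}

```bash
ls; mkdir -p pics; cat > h.py <<'E'
import numpy as np, cv2
from cell import manip, eyes, finder
def K(c):
    h,w=c["depth"].shape; f=h/2/np.tan(np.radians(c["vfov"])/2)
    return np.array([[f,0,c["cx"]],[0,f,c["cy"]],[0,0,1.]])
def ray(c,uv):
    n=cv2.undistortPoints(np.array([[uv]],float),K(c),np.array(c["D"],float))[0,0]
    R=cv2.Rodrigues(np.array(c["rvec"],float))[0]; t=np.array(c["tvec"],float).ravel()
    return R,t,np.array([n[0],n[1],1.])
def at_z(c,uv,z):
    R,t,d=ray(c,uv); o=-R.T@t; v=R.T@d
    return o+v*(z-o[2])/v[2]
def at_depth(c,uv):
    R,t,d=ray(c,uv); u,v=int(round(uv[0])),int(round(uv[1]))
    p=c["depth"][max(v-1,0):v+2,max(u-1,0):u+2]; p=p[p>0]
    return R.T@(d*np.median(p)-t) if len(p) else None
def proj(c,P):
    return cv2.projectPoints(np.array(P,float).reshape(-1,1,3),np.array(c["rvec"],float),np.array(c["tvec"],float),K(c),np.array(c["D"],float))[0][:,0]
def cloud(c):
    h,w=c["depth"].shape; vv,uu=np.mgrid[:h,:w]
    n=cv2.undistortPoints(np.stack([uu,vv],-1).reshape(-1,1,2).astype(float),K(c),np.array(c["D"],float))[:,0]
    R=cv2.Rodrigues(np.array(c["rvec"],float))[0]; t=np.array(c["tvec"],float).ravel()
    d=c["depth"].reshape(-1,1)
    X=(np.c_[n,np.ones(len(n))]*d-t)@R
    X[d[:,0]<=0]=np.nan
    return X.reshape(h,w,3)
E
python3 - <<'E'
from h import *
for cam in ["scene","side"]:
    c=eyes.camera(cam); cv2.imwrite(f"pics/{cam}0.png",c["color"])
    print(cam,"cam pos",(-cv2.Rodrigues(np.array(c["rvec"],float))[0].T@np.array(c["tvec"],float).ravel()).round())
    for n in ["turntable","cross_tub","wedge_tub","stud_a","cover","cover_handle","wedge_1","cross"]:
        for r in finder.find_in(cam,n)[:4]:
            p=at_depth(c,r["uv"]); print(n,round(r["p"],2),np.round(r["uv"]),None if p is None else p.round())
    a=cv2.imread(f"pics/{cam}0.png")
s=manip.read_state(); print(s)
E
```

```text
pics
scene cam pos [1468. -359. 1104.]
turntable 0.81 [144. 242.] [ 553. -330.   79.]
cross_tub 0.59 [145. 237.] [ 490. -323.   27.]
wedge_tub 0.76 [147. 240.] [ 502. -319.   29.]
stud_a 0.6 [146. 242.] [ 505. -324.   27.]
cover 0.89 [340. 165.] [444. 282.   4.]
cover_handle 0.97 [343. 165.] [449. 287.   3.]
wedge_1 0.43 [148. 239.] [ 535. -318.   68.]
cross 0.29 [341. 165.] [445. 284.   4.]
side cam pos [510. 652. 739.]
turntable 0.78 [338. 144.] [ 496. -254.   85.]
cross_tub 0.81 [339. 146.] [ 493. -254.   81.]
wedge_tub 0.9 [335. 150.] [ 500. -274.   52.]
wedge_tub 0.66 [183. 238.] [793.  73.  39.]
stud_a 0.85 [338. 148.] [ 495. -254.   73.]
cover 0.92 [339. 376.] [446. 301.   2.]
cover_handle 0.55 [335. 376.] [453. 301.   3.]
wedge_1 0.7 [311. 222.] [535. -48.  10.]
wedge_1 0.58 [349. 262.] [442.  48.   5.]
cross 0.43 [357. 220.] [432. -75.  11.]
{'clock': 0.9, 'joints': array([-1.24758792e+00,  2.99909207e-01,  1.52099524e+00,  5.27683534e-06,
        1.32070956e+00, -6.65556422e-02]), 'qd': array([ 0.00114817, -0.00092733,  0.00103837, -0.00195786, -0.00152271,
        0.00026917]), 'effort': array([ 2.90269563e-04, -5.31657100e+01, -3.52915978e+01,  7.08810124e-02,
        2.12176092e-02,  4.32228802e-06]), 'eef_pos': array([ 209.00160261, -508.73284265,  302.64254306]), 'eef_rot': array([-3.14157169e+00, -6.52136242e-06,  3.89762748e-01]), 'wrist_force': array([ 0.86617608, -0.09407197,  1.06528162]), 'moment': array([-0.00671851,  0.00492013,  0.00992629]), 'finger_gap': 93.93954604101474}
```

View pics/scene0.png

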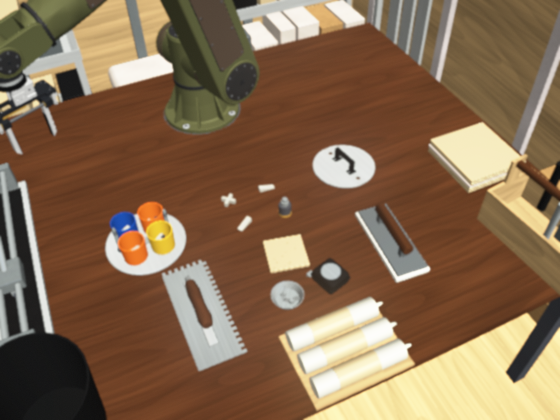

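View pics/side0.png

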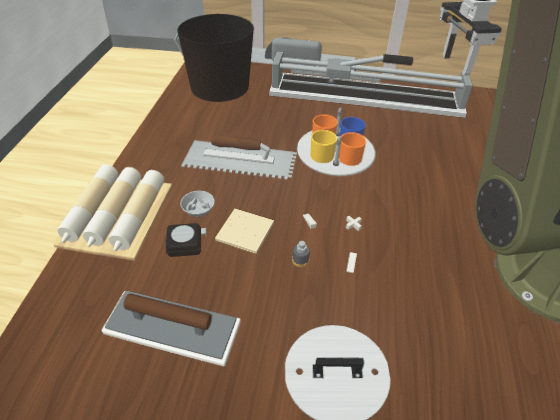

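Scene: turntable at about (145,240) with orange tubs at (150,213) and (133,247), strays at (244,224), (229,200), (267,188), cover at (343,165). Side: studs at (340,115) and (337,160), strays at (310,221), (353,223), (351,262), cover at (338,375).

```bash
python3 - <<'E'
from h import *
for cam in ["scene","side"]:
    c=eyes.camera(cam); X=cloud(c); x,y,z=X[...,0],X[...,1],X[...,2]
    hsv=cv2.cvtColor(c["color"],cv2.COLOR_BGR2HSV)
    near=np.hypot(x-500,y+310)<140
    print(cam)
    disc=near&(z>16)&(z<27); P=X[disc]
    if len(P): print("disc bbox c",(P.min(0)+P.max(0))/2,np.ptp(P,axis=0))
    rim=near&(z>74)&(z<88)
    for n,(lo,hi) in dict(orange=(3,16),yellow=(18,32),blue=(100,130)).items():
        m=(rim&(hsv[...,0]>=lo)&(hsv[...,0]<=hi)&(hsv[...,1]>130)).astype(np.uint8)
        k,l,s,ce=cv2.connectedComponentsWithStats(m)
        for i in range(1,k):
            if s[i,4]>8: q=X[l==i]; print(n,s[i,4],((np.nanmin(q,0)+np.nanmax(q,0))/2).round(),np.ptp(q,axis=0).round())
    m=near&(z>90)&(z<115); 
    k,l,s,ce=cv2.connectedComponentsWithStats(m.astype(np.uint8))
    for i in range(1,k):
        print("stud",s[i,4],X[l==i].mean(0).round(1), ce[i].round())
    # cover
    cm=(np.hypot(x-446,y-295)<130)&(z<12)&(hsv[...,1]<60)&(hsv[...,2]>120)
    k,l,s,ce=cv2.connectedComponentsWithStats(cm.astype(np.uint8)); i=1+np.argmax(s[1:,4])
    cn=max(cv2.findContours((l==i).astype(np.uint8),0,1)[0],key=len)[:,0]
    q=np.array([at_z(c,u,4) for u in cn]); (cx,cy),r=cv2.minEnclosingCircle(q[:,:2].astype(np.float32)); print("cover",cx,cy,r)
    hm=(np.hypot(x-446,y-295)<70)&(z>32)&(z<60); q=X[hm]; 
    if len(q)>5:
        r=cv2.minAreaRect(q[:,:2].astype(np.float32)); print("handle",len(q),q.mean(0).round(1),r)
    # strays: white-ish small blobs
    g=((hsv[...,1]<70)&(hsv[...,2]>150)&(x>380)&(x<620)&(y>-160)&(y<110)&(z<40)).astype(np.uint8)
    k,l,s,ce=cv2.connectedComponentsWithStats(g)
    for i in range(1,k):
        if s[i,4]>15:
            cn=np.argwhere(l==i)[:,::-1]; q=np.array([at_z(c,u,8)[:2] for u in cn],np.float32)
            r=cv2.minAreaRect(q); print("stray",ce[i].round(),s[i,4],q.mean(0).round(1),np.round(r[1]),round(r[2],1))
E
```

```text
scene
disc bbox c [ 500.68605774 -324.65679457   21.56855397] [205.45598265 207.60501008  10.82845223]
orange 149 [ 459. -290.   80.] [72. 62. 11.]
orange 167 [ 537. -360.   81.] [68. 62. 13.]
yellow 166 [ 530. -287.   80.] [76. 61. 12.]
blue 79 [ 447. -366.   80.] [40. 60. 13.]
blue 26 [ 486. -349.   80.] [19. 27. 10.]
blue 22 [ 489. -376.   81.] [11. 18. 10.]
stud 24 [ 497.6 -260.2  101.4] [164. 212.]
stud 24 [ 503.  -390.6  100.6] [114. 231.]
cover 449.90582275390625 290.6742858886719 96.44552612304688
handle 134 [451.9 286.6  42.5] ((449.72247314453125, 287.79638671875), (81.21703338623047, 16.566816329956055), 10.951385498046875)
stray [266. 187.] 97 [439.3  42.3] [46. 26.] 74.5
stray [228. 199.] 120 [437.7 -72. ] [43. 35.] 2.3
stray [244. 223.] 117 [539.2 -63.4] [22. 55.] 30.2
side
disc bbox c [ 499.41622196 -310.83175504   21.55909801] [206.60684863 190.90614208  10.82921369]
orange 124 [ 537. -357.   79.] [64. 68.  9.]
orange 137 [ 460. -288.   78.] [61. 67.  8.]
yellow 160 [ 534. -285.   80.] [64. 69. 11.]
blue 50 [ 451. -362.   78.] [36. 59.  8.]
blue 35 [ 474. -344.   78.] [41. 35.  7.]
stud 20 [ 501.4 -385.6   99. ] [340. 111.]
stud 30 [ 495.  -254.4   98.8] [339. 140.]
cover 450.2834777832031 293.5126037597656 92.97185516357422
handle 454 [449.8 294.6  43.2] ((449.9474182128906, 292.93212890625), (80.34146118164062, 13.693225860595703), 9.43205451965332)
stray [309. 220.] 106 [540.1 -58.1] [20. 46.] 30.9
stray [353. 222.] 149 [440.5 -68.1] [32. 42.] 1.9
stray [351. 262.] 156 [438.7  48.4] [55. 16.] 85.2
```

Call:
drive_tool(
  rows=[
    {"offset":[0,0,0],"spin":0,"jaw":60},
  ],
)

```text
clock: 1.1
eef_pos: [209.0, -508.7, 302.7]
eef_rot: [3.142, -0.0, 0.39]
wrist_force: [-0.0, -0.2, 0.0]
finger_gap: 89.1
```

```bash
cat >> h.py <<'E'
def go(*way, start=None, jaw=None):
    """print tool-frame rows from the present pose through (x,y,z,yaw_deg,n)"""
    s=manip.read_state(); p=np.array(s["eef_pos"]); yaw=np.degrees(s["eef_rot"][2])
    print("clock",round(s["clock"],2),"at",p.round(1),round(yaw,1))
    for (x,y,z,yw,n) in way:
        d=np.array([x,y,z])-p; dy=(yw-yaw+180)%360-180
        n=max(n,int(np.ceil(np.linalg.norm(d)/42)),int(np.ceil(abs(dy)/7.5)))
        out=[]; sp=round(dy/n,1)
        for i in range(n):
            r=(np.array([x,y,z])-p)/(n-i); a=np.radians(yaw)
            o=np.round([r[0]*np.cos(a)+r[1]*np.sin(a), r[0]*np.sin(a)-r[1]*np.cos(a), -r[2]],0 if n-i>1 else 1)
            p=p+np.array([o[0]*np.cos(a)+o[1]*np.sin(a), o[0]*np.sin(a)-o[1]*np.cos(a), -o[2]])
            s_=sp if i<n-1 else round((yw-yaw+180)%360-180,1); yaw+=s_
            out.append((o.tolist(),s_))
        print("->",(x,y,z,yw)); print(" ".join(f"{o}/{q}" for o,q in out))
E
python3 -c "
from h import *
go((420,-310,300,30,1))"
```

```text
clock 1.1 at [ 209.  -508.7  302.7] 22.3
-> (420, -310, 300, 30)
[39.0, -15.0, 0.0]/1.1 [39.0, -14.0, 0.0]/1.1 [39.0, -13.0, 1.0]/1.1 [39.0, -13.0, 0.0]/1.1 [40.0, -12.0, 1.0]/1.1 [40.0, -11.0, 0.0]/1.1 [40.0, -9.8, 0.7]/1.1
```

```bash
sed -i 's/out.append((o.tolist(),s_))/out.append((o.tolist(),round(-s_,1)))/' h.py
```

Call:
drive_tool(
  rows=[
    {"offset":[39,-15,0],"spin":0,"jaw":50},
    {"offset":[39,-15,0],"spin":0,"jaw":50},
    {"offset":[39,-15,0],"spin":0,"jaw":50},
    {"offset":[39,-15,0],"spin":0,"jaw":50},
    {"offset":[39,-15,0],"spin":0,"jaw":50},
    {"offset":[39,-15,0],"spin":0,"jaw":50},
    {"offset":[38,-14,0],"spin":0,"jaw":50},
    {"offset":[0,0,0],"spin":0,"jaw":50},
  ],
)

```text
clock: 1.9
eef_pos: [423.5, -306.4, 302.7]
eef_rot: [-3.141, -0.001, 0.394]
wrist_force: [-0.9, -0.5, -0.0]
finger_gap: 49.9
```

```bash
python3 - <<'E'
from h import *
c=eyes.camera("wrist"); cv2.imwrite("pics/w1.png",c["color"])
s=manip.read_state(); R=cv2.Rodrigues(np.array(c["rvec"],float))[0]
print(s["eef_pos"],s["eef_rot"],"cam",(-R.T@np.array(c["tvec"],float).ravel()).round(1),"axis",R[2].round(2),"xaxis",R[0].round(2),c["vfov"])
for n in ["cross_tub","wedge_tub","stud_a"]:
    for r in finder.find_in("wrist",n)[:3]:
        print(n,round(r["p"],2),np.round(r["uv"]),at_z(c,r["uv"],108 if n[0]=="s" else 82).round())
E
```

```text
[ 422.18557386 -307.85658685  302.59770316] [-3.14151789e+00 -1.98120344e-05  3.93006173e-01] cam [ 501.8 -273.7  384.6] axis [-0.27 -0.11 -0.96] xaxis [ 0.38 -0.92 -0.  ] 69.57797937042486
cross_tub 0.7 [315. 119.] [ 506. -309.   82.]
cross_tub 0.36 [99. 93.] [ 450. -111.   82.]
wedge_tub 0.67 [316. 122.] [ 504. -311.   82.]
stud_a 0.93 [317. 120.] [ 505. -308.  108.]
```

View pics/w1.png

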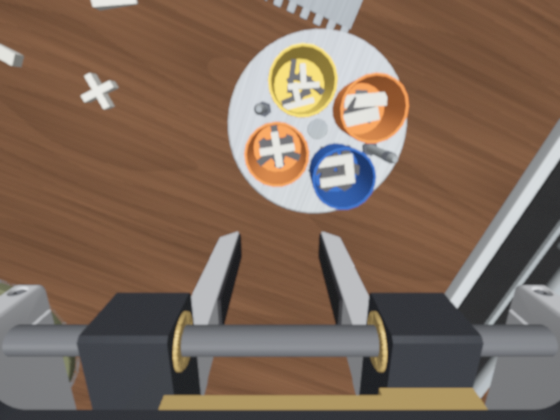

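Wrist view: crosses are in the orange tub at (277,153) (robot-side, world ≈(459,-289)). The wedges are in the orange tub at (370,107), world ≈(537,-358). Blue holds horseshoes, yellow tees.

```bash
python3 -c "
from h import *
go((490,-150,290,100,1))"
```

```text
clock 2.1 at [ 420.5 -309.8  302.6] 22.3
-> (490, -150, 290, 100)
[11.0, -11.0, 1.0]/-7.1 [13.0, -10.0, 1.0]/-7.1 [14.0, -8.0, 1.0]/-7.1 [15.0, -6.0, 1.0]/-7.1 [15.0, -4.0, 1.0]/-7.1 [16.0, -2.0, 1.0]/-7.1 [16.0, -1.0, 1.0]/-7.1 [16.0, 1.0, 1.0]/-7.1 [15.0, 3.0, 2.0]/-7.1 [14.0, 6.0, 1.0]/-7.1 [14.2, 6.9, 1.6]/-6.7
```

Call:
drive_tool(
  rows=[
    {"offset":[11,-11,1],"spin":-7.1,"jaw":40},
    {"offset":[13,-10,1],"spin":-7.1,"jaw":40},
    {"offset":[14,-8,1],"spin":-7.1,"jaw":40},
    {"offset":[15,-6,1],"spin":-7.1,"jaw":40},
    {"offset":[15,-4,1],"spin":-7.1,"jaw":40},
    {"offset":[16,-2,1],"spin":-7.1,"jaw":40},
    {"offset":[16,-1,1],"spin":-7.1,"jaw":40},
    {"offset":[16,1,1],"spin":-7.1,"jaw":40},
    {"offset":[15,3,2],"spin":-7.1,"jaw":40},
    {"offset":[14,6,1],"spin":-7.1,"jaw":40},
    {"offset":[14,7,2],"spin":-6.7,"jaw":40},
    {"offset":[0,0,0],"spin":0,"jaw":40},
  ],
)

```text
clock: 3.3
eef_pos: [490.4, -149.6, 289.5]
eef_rot: [-3.141, -0.0, 1.748]
wrist_force: [-0.5, 0.5, -1.3]
finger_gap: 39.9
```

```bash
cat >> h.py <<'E'
def strays(c,box=(380,620,-160,110),zt=8,smax=70,vmin=130):
    """light grey blobs: centre (px), size, mean position, rectangle at height zt"""
    X=cloud(c); x,y,z=X[...,0],X[...,1],X[...,2]; hsv=cv2.cvtColor(c["color"],cv2.COLOR_BGR2HSV)
    g=((hsv[...,1]<smax)&(hsv[...,2]>vmin)&(x>box[0])&(x<box[1])&(y>box[2])&(y<box[3])&(z<40)).astype(np.uint8)
    k,l,s,ce=cv2.connectedComponentsWithStats(g)
    for i in range(1,k):
        if s[i,4]>40:
            cn=np.argwhere(l==i)[:,::-1]; q=np.array([at_z(c,u,zt)[:2] for u in cn],np.float32)
            r=cv2.minAreaRect(q); zz=X[l==i]; hi=zz[zz[:,2]>9]
            w,v=np.linalg.eigh(np.cov(q.T))
            print("stray",ce[i].round(),s[i,4],"mean",q.mean(0).round(1),"rect",np.round(r[0],1),np.round(r[1],1),round(r[2],1),"pca",round(np.degrees(np.arctan2(v[1,1],v[0,1])),1),"z",np.nanpercentile(zz[:,2],[5,50,95]).round(1),"hi",hi.mean(0).round(1) if len(hi) else "")
E
python3 - <<'E'
from h import *
c=eyes.camera("wrist"); cv2.imwrite("pics/w2.png",c["color"]); print(manip.read_state()["eef_pos"],manip.read_state()["eef_rot"][2])
strays(c)
E
```

```text
[ 490.21777801 -150.20887598  289.6242464 ] 1.7432027452899699
stray [260.   7.] 257 mean [436.5  31.4] rect [435.9  31.9] [17.  17.7] 83.6 pca -168.1 z [-0.5 11.1 13.2] hi [436.3  30.5  11.5]
stray [247. 105.] 682 mean [438.  -69.2] rect [438.1 -69.4] [35.2 35.6] 2.1 pca 136.7 z [-1.1 11.2 12.9] hi [438.  -68.8  11.7]
stray [334. 115.] 609 mean [538.5 -61.5] rect [538.9 -61.9] [17.3 46.4] 29.5 pca 118.7 z [-0.7  6.5 12.2] hi [532.1 -50.3  10.8]
```

View pics/w2.png

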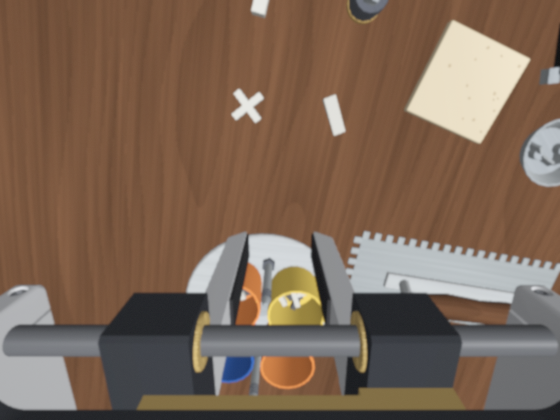

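Picture: cross at (247,105) with diagonal arms (about 47°/137°), wedge 1 at (334,115) with its thick end away from the base of the image, wedge 2 at the top edge (260,5). Going for wedge 1.

```bash
python3 -c "
from h import *
go((536,-57,160,119,1),(536,-57,99,119,3))"
```

```text
clock 3.35 at [ 490.2 -150.2  289.6] 99.9
-> (536, -57, 160, 119)
[21.0, 15.0, 32.0]/-4.8 [20.0, 17.0, 33.0]/-4.8 [18.0, 19.0, 32.0]/-4.8 [16.3, 19.8, 32.6]/-4.7
-> (536, -57, 99, 119)
[0.0, -0.0, 20.0]/-0.0 [0.0, -0.0, 21.0]/-0.0 [0.0, -0.0, 20.0]/-0.0
```

Call:
drive_tool(
  rows=[
    {"offset":[21,15,32],"spin":-4.8,"jaw":40},
    {"offset":[20,17,33],"spin":-4.8,"jaw":40},
    {"offset":[18,19,32],"spin":-4.8,"jaw":40},
    {"offset":[16,20,33],"spin":-4.7,"jaw":40},
    {"offset":[0,0,20],"spin":0,"jaw":40},
    {"offset":[0,0,21],"spin":0,"jaw":40},
    {"offset":[0,0,12],"spin":0,"jaw":40},
    {"offset":[0,0,8],"spin":0,"jaw":40},
    {"offset":[0,0,0],"spin":0,"jaw":40},
    {"offset":[0,0,0],"spin":0,"jaw":5},
    {"offset":[0,0,0],"spin":0,"jaw":5},
    {"offset":[0,0,0],"spin":0,"jaw":5},
    {"offset":[0,0,0],"spin":0,"jaw":5},
  ],
  force=15,
)

```text
clock: 4.65
eef_pos: [536.5, -56.4, 99.0]
eef_rot: [3.141, 0.0, 2.079]
wrist_force: [-1.3, -0.2, 2.7]
finger_gap: 13.5
```

```bash
python3 -c "
from h import *
print(manip.read_state()['finger_gap'])
go((536,-57,150,119,1),(537,-357,200,119,1),(537,-357,138,119,3))"
```

```text
13.489597981186748
clock 4.65 at [536.5 -56.4  99. ] 119.1
-> (536, -57, 150, 119)
[-0.0, -0.0, -25.0]/0.1 [-0.3, -0.7, -26.0]/0.0
-> (537, -357, 200, 119)
[-33.0, -18.0, -6.0]/0.0 [-33.0, -18.0, -6.0]/0.0 [-33.0, -18.0, -6.0]/0.0 [-33.0, -18.0, -6.0]/0.0 [-33.0, -18.0, -6.0]/0.0 [-33.0, -18.0, -7.0]/0.0 [-32.0, -18.0, -6.0]/0.0 [-32.7, -18.7, -7.0]/0.0
-> (537, -357, 138, 119)
[-0.0, -0.0, 21.0]/0.0 [-0.0, -0.0, 21.0]/0.0 [-0.0, -0.0, 20.0]/0.0
```

```bash
python3 -c "
from h import *
go((536,-57,140,119,1),(536,-150,225,119,1),(534.5,-353,225,119,1),(534.5,-353,152,119,3))"
```

```text
clock 4.65 at [536.5 -56.4  99. ] 119.1
-> (536, -57, 140, 119)
[-0.3, -0.7, -41.0]/0.1
-> (536, -150, 225, 119)
[-27.0, -15.0, -28.0]/0.0 [-27.0, -15.0, -28.0]/0.0 [-27.3, -15.2, -29.0]/0.0
-> (534.5, -353, 225, 119)
[-35.0, -20.0, 0.0]/0.0 [-35.0, -20.0, 0.0]/0.0 [-36.0, -20.0, 0.0]/0.0 [-35.0, -20.0, 0.0]/0.0 [-35.7, -19.8, 0.0]/0.0
-> (534.5, -353, 152, 119)
[-0.0, 0.0, 24.0]/0.0 [-0.0, 0.0, 25.0]/0.0 [-0.0, 0.0, 24.0]/0.0
```

Call:
drive_tool(
  rows=[
    {"offset":[0,-1,-41],"spin":0,"jaw":5},
    {"offset":[-27,-15,-28],"spin":0,"jaw":5},
    {"offset":[-27,-15,-28],"spin":0,"jaw":5},
    {"offset":[-28,-15,-29],"spin":0,"jaw":5},
    {"offset":[-35,-20,0],"spin":0,"jaw":5},
    {"offset":[-35,-20,0],"spin":0,"jaw":5},
    {"offset":[-36,-20,0],"spin":0,"jaw":5},
    {"offset":[-35,-20,0],"spin":0,"jaw":5},
    {"offset":[-35.5,-20,0],"spin":0,"jaw":5},
    {"offset":[0,0,0],"spin":0,"jaw":5},
    {"offset":[0,0,0],"spin":0,"jaw":5},
  ],
)

```text
clock: 5.75
eef_pos: [534.4, -353.7, 224.2]
eef_rot: [-3.141, -0.001, 2.078]
wrist_force: [0.3, 0.7, -0.7]
finger_gap: 13.5
```

```bash
python3 - <<'E'
from h import *
c=eyes.camera("wrist"); cv2.imwrite("pics/w3.png",c["color"]); s=manip.read_state(); print(s["eef_pos"],s["eef_rot"][2],s["finger_gap"])
X=cloud(c); hsv=cv2.cvtColor(c["color"],cv2.COLOR_BGR2HSV)
# tub rims: orange / yellow / blue contours where visible
for cam in ["side"]:
    d=eyes.camera(cam); cv2.imwrite("pics/s3.png",cv2.resize(d["color"][80:200,260:420],None,fx=4,fy=4))
    t=np.array([[537,-358],[460,-289]])
a=np.linspace(0,6.28,60)
im=d["color"].copy()
for x,y in t:
    for u in proj(d,np.c_[x+33*np.cos(a),y+33*np.sin(a),0*a+82]): cv2.circle(im,tuple(int(round(k)) for k in u),0,(0,255,0),-1)
g=cv2.resize(im[80:200,260:420],None,fx=4,fy=4,interpolation=0)
cv2.imwrite("pics/a3.png",np.vstack([cv2.resize(g,(400,300)),c["color"][::1,80:480]])[:600])
E
```

```text
[ 534.64055421 -352.85247556  224.44176961] 2.0791744101644936 14.073387781760799
```

View pics/a3.png

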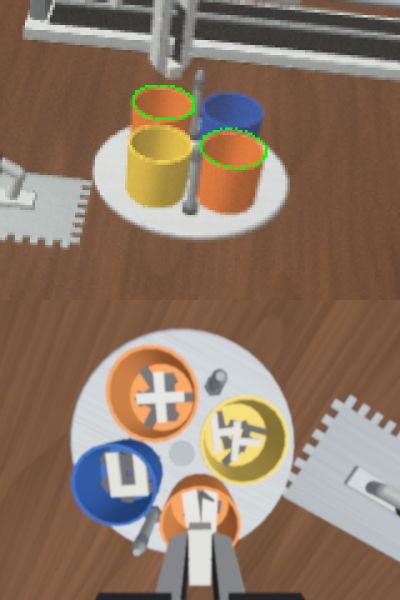

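The overlay fits both orange rims, and the held wedge is over the wedge tub at (200,510) in the lower panel. Lowering and releasing.

Call:
drive_tool(
  rows=[
    {"offset":[0,0,24],"spin":0,"jaw":5},
    {"offset":[0,0,24],"spin":0,"jaw":5},
    {"offset":[0,0,24],"spin":0,"jaw":5},
    {"offset":[0,0,0],"spin":0,"jaw":5},
    {"offset":[0,0,0],"spin":0,"jaw":22},
    {"offset":[0,0,0],"spin":0,"jaw":22},
    {"offset":[0,0,-25],"spin":0,"jaw":22},
    {"offset":[0,0,-35],"spin":0,"jaw":22},
    {"offset":[0,0,-15],"spin":0,"jaw":22},
  ],
)

```text
clock: 6.75
eef_pos: [535.4, -353.6, 232.3]
eef_rot: [3.139, 0.005, 2.079]
wrist_force: [0.1, -0.7, 1.1]
finger_gap: 22.1
```

```bash
python3 -c "
from h import *
go((460,-80,260,100,1))"
```

```text
clock 6.75 at [ 535.4 -353.6  232.3] 119.1
-> (460, -80, 260, 100)
[39.0, 10.0, -4.0]/2.7 [40.0, 8.0, -4.0]/2.7 [40.0, 6.0, -4.0]/2.7 [40.0, 4.0, -4.0]/2.7 [41.0, 2.0, -4.0]/2.7 [41.0, -0.0, -4.0]/2.7 [40.0, -2.3, -3.7]/2.9
```

Call:
drive_tool(
  rows=[
    {"offset":[39,10,-4],"spin":2.7,"jaw":40},
    {"offset":[40,8,-4],"spin":2.7,"jaw":40},
    {"offset":[40,6,-4],"spin":2.7,"jaw":40},
    {"offset":[40,4,-4],"spin":2.7,"jaw":40},
    {"offset":[41,2,-4],"spin":2.7,"jaw":40},
    {"offset":[41,0,-4],"spin":2.7,"jaw":40},
    {"offset":[40,-2,-4],"spin":2.7,"jaw":40},
    {"offset":[0,0,0],"spin":0,"jaw":40},
  ],
)

```text
clock: 7.55
eef_pos: [458.8, -76.5, 256.8]
eef_rot: [3.14, 0.0, 1.751]
wrist_force: [-0.7, -0.6, -0.9]
finger_gap: 40.0
```

```bash
python3 - <<'E'
from h import *
c=eyes.camera("wrist"); s=manip.read_state(); print(s["eef_pos"],s["eef_rot"][2])
strays(c)
# cover: full view?
X=cloud(c); z=X[...,2]; m=(z>32)&(z<60)&(np.hypot(X[...,0]-450,X[...,1]-292)<60); print(m.sum(), X[m].mean(0) if m.any() else "")
E
```

```text
[459.45771138 -78.13991396 256.61399914] 1.7521617456468424
stray [280.  67.] 801 mean [437.2  46.5] rect [437.3  46.3] [45.6 16.9] 84.8 pca 85.0 z [-0.8  6.6 12.2] hi [435.9  33.7  10.9]
stray [404.  73.] 96 mean [562.5  63.5] rect [562.1  63.6] [16.5 28.3] 26.2 pca 115.4 z [32.1 33.7 35. ] hi [553.   59.   33.8]
stray [382.  82.] 78 mean [542.5  52. ] rect [542.9  51.7] [ 6.4 20.7] 38.8 pca 126.8 z [32.4 33.7 34.9] hi [534.8  48.5  33.6]
stray [262. 178.] 710 mean [438.4 -69.4] rect [438.2 -69.3] [35.6 37. ] 1.0 pca 120.8 z [-0.8 11.2 12.7] hi [438.  -68.7  11.6]
0
```

```bash
python3 -c "
from h import *
go((437,41.5,150,85,1),(437,41.5,99,85,3))"
```

```text
clock 7.6 at [459.5 -78.1 256.6] 100.4
-> (437, 41.5, 150, 85)
[30.0, -0.0, 27.0]/3.8 [30.0, -2.0, 27.0]/3.8 [31.0, -4.0, 26.0]/3.8 [29.7, -6.6, 26.6]/4.0
-> (437, 41.5, 99, 85)
[-0.0, -0.0, 17.0]/-0.0 [-0.0, -0.0, 17.0]/-0.0 [-0.0, -0.0, 17.0]/-0.0
```

Call:
drive_tool(
  rows=[
    {"offset":[30,0,27],"spin":3.8,"jaw":40},
    {"offset":[30,-2,27],"spin":3.8,"jaw":40},
    {"offset":[31,-4,26],"spin":3.8,"jaw":40},
    {"offset":[30,-6.5,26.5],"spin":4,"jaw":40},
    {"offset":[0,0,18],"spin":0,"jaw":40},
    {"offset":[0,0,17],"spin":0,"jaw":40},
    {"offset":[0,0,10],"spin":0,"jaw":40},
    {"offset":[0,0,6],"spin":0,"jaw":40},
    {"offset":[0,0,0],"spin":0,"jaw":40},
    {"offset":[0,0,0],"spin":0,"jaw":5},
    {"offset":[0,0,0],"spin":0,"jaw":5},
    {"offset":[0,0,0],"spin":0,"jaw":5},
    {"offset":[0,0,0],"spin":0,"jaw":5},
  ],
)

```text
clock: 8.9
eef_pos: [437.8, 40.4, 98.4]
eef_rot: [3.141, -0.0, 1.481]
wrist_force: [-0.6, -0.9, 2.2]
finger_gap: 13.7
```

```bash
python3 -c "
from h import *
a=np.radians(118);x,y=537-5*np.cos(a),-358-5*np.sin(a);print(x,y)
go((437,41,225,85,1),(x,y,225,118,1))"
```

```text
539.3473578139294 -362.41473796429466
clock 8.9 at [437.8  40.4  98.4] 84.8
-> (437, 41, 225, 85)
[0.0, -0.0, -32.0]/-0.0 [0.0, -0.0, -32.0]/-0.0 [0.0, -0.0, -31.0]/-0.0 [0.6, -0.8, -31.6]/-0.2
-> (np.float64(539.3473578139294), np.float64(-362.41473796429466), 225, 118)
[-39.0, 14.0, -0.0]/-3.3 [-40.0, 11.0, -0.0]/-3.3 [-41.0, 9.0, -0.0]/-3.3 [-41.0, 7.0, -0.0]/-3.3 [-41.0, 4.0, -0.0]/-3.3 [-42.0, 2.0, -0.0]/-3.3 [-42.0, -0.0, -0.0]/-3.3 [-41.0, -3.0, -0.0]/-3.3 [-41.0, -5.0, -0.0]/-3.3 [-41.3, -7.9, -0.0]/-3.3
```

Call:
drive_tool(
  rows=[
    {"offset":[0,0,-32],"spin":0,"jaw":5},
    {"offset":[0,0,-32],"spin":0,"jaw":5},
    {"offset":[0,0,-32],"spin":0,"jaw":5},
    {"offset":[0,0,-31],"spin":0,"jaw":5},
    {"offset":[-39,14,0],"spin":-3.3,"jaw":5},
    {"offset":[-40,11,0],"spin":-3.3,"jaw":5},
    {"offset":[-41,9,0],"spin":-3.3,"jaw":5},
    {"offset":[-41,7,0],"spin":-3.3,"jaw":5},
    {"offset":[-41,4,0],"spin":-3.3,"jaw":5},
    {"offset":[-42,2,0],"spin":-3.3,"jaw":5},
    {"offset":[-42,0,0],"spin":-3.3,"jaw":5},
    {"offset":[-41,-3,0],"spin":-3.3,"jaw":5},
    {"offset":[-41,-5,0],"spin":-3.3,"jaw":5},
    {"offset":[-41,-8,0],"spin":-3.3,"jaw":5},
    {"offset":[0,0,0],"spin":0,"jaw":5},
  ],
)

```text
clock: 10.4
eef_pos: [538.1, -367.0, 224.2]
eef_rot: [-3.141, 0.0, 2.055]
wrist_force: [-0.5, 0.5, -0.9]
finger_gap: 14.0
```

```bash
python3 - <<'E'
from h import *
s=manip.read_state(); print(s["finger_gap"])
go((539,-362,158,118,3))
E
```

```text
14.005531352160114
clock 10.4 at [ 538.1 -367.   224.2] 117.8
-> (539, -362, 158, 118)
[1.0, 1.0, 22.0]/-0.1 [1.0, 1.0, 22.0]/-0.1 [2.0, 1.2, 22.2]/-0.0
```

Call:
drive_tool(
  rows=[
    {"offset":[1,1,10],"spin":0,"jaw":5},
    {"offset":[1,0,20],"spin":0,"jaw":5},
    {"offset":[0,0,20],"spin":0,"jaw":5},
    {"offset":[0,0,15],"spin":0,"jaw":5},
    {"offset":[0,0,0],"spin":0,"jaw":5},
  ],
)

```text
clock: 10.9
eef_pos: [537.8, -359.5, 157.8]
eef_rot: [-3.14, -0.003, 2.057]
wrist_force: [-0.1, 0.4, -1.0]
finger_gap: 13.8
```

Call:
drive_tool(
  rows=[
    {"offset":[0,0,0],"spin":0,"jaw":22},
    {"offset":[0,0,0],"spin":0,"jaw":22},
    {"offset":[0,0,-25],"spin":0,"jaw":22},
    {"offset":[0,0,-35],"spin":0,"jaw":22},
    {"offset":[0,0,-10],"spin":0,"jaw":22},
  ],
)

```text
clock: 11.4
eef_pos: [539.1, -361.4, 235.0]
eef_rot: [3.139, 0.006, 2.057]
wrist_force: [-1.1, 0.3, 0.4]
finger_gap: 21.9
```

```bash
python3 -c "
from h import *
for t in (47,137-180,137):
  a=np.radians(t)
  print('grasp arm',t,(438.2+13*np.cos(a)).round(1),(-69.3+13*np.sin(a)).round(1))
a=np.radians(137);x,y=438.2+13*np.cos(a),-69.3+13*np.sin(a)
go((x,y,150,137,1),(x,y,99,137,3))"
```

```text
grasp arm 47 447.1 -59.8
grasp arm -43 447.7 -78.2
grasp arm 137 428.7 -60.4
clock 11.4 at [ 539.1 -361.4  235. ] 117.8
-> (np.float64(428.69240187895076), np.float64(-60.434021319187515), 150, 137)
[40.0, 5.0, 11.0]/-2.4 [39.0, 7.0, 11.0]/-2.4 [39.0, 9.0, 11.0]/-2.4 [39.0, 10.0, 10.0]/-2.4 [38.0, 12.0, 11.0]/-2.4 [38.0, 14.0, 10.0]/-2.4 [37.0, 15.0, 11.0]/-2.4 [36.5, 16.4, 10.0]/-2.4
-> (np.float64(428.69240187895076), np.float64(-60.434021319187515), 99, 137)
[0.0, 0.0, 17.0]/0.0 [0.0, 0.0, 17.0]/0.0 [0.0, 0.0, 17.0]/0.0
```

Call:
drive_tool(
  rows=[
    {"offset":[40,5,0],"spin":-2.4,"jaw":22},
    {"offset":[39,7,0],"spin":-2.4,"jaw":22},
    {"offset":[39,9,0],"spin":-2.4,"jaw":26},
    {"offset":[39,10,0],"spin":-2.4,"jaw":26},
    {"offset":[38,12,15],"spin":-2.4,"jaw":26},
    {"offset":[38,14,25],"spin":-2.4,"jaw":26},
    {"offset":[38,15,25],"spin":-2.4,"jaw":26},
    {"offset":[37.5,16.5,20],"spin":-2.4,"jaw":26},
    {"offset":[0,0,10],"spin":0,"jaw":26},
    {"offset":[0,0,0],"spin":0,"jaw":26},
  ],
)

```text
clock: 12.4
eef_pos: [426.5, -58.1, 134.6]
eef_rot: [-3.141, -0.001, 2.393]
wrist_force: [-0.2, -0.1, 0.5]
finger_gap: 25.8
```

```bash
python3 - <<'E'
from h import *
c=eyes.camera("wrist"); s=manip.read_state(); print(s["finger_gap"])
cv2.imwrite("pics/w4.png",c["color"][120:420,130:430]); 
go((427.2,-59.1,99,137,4))
E
```

```text
26.070142422447542
clock 12.45 at [427.1 -58.8 135.4] 137.0
-> (427.2, -59.1, 99, 137)
[-0.0, -0.0, 9.0]/0.0 [-0.0, -0.0, 9.0]/0.0 [-0.0, -0.0, 9.0]/0.0 [-0.3, -0.1, 9.4]/0.0
```

View pics/w4.png

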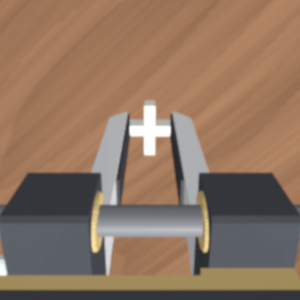

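The cross is aligned with the jaws, centred at (150,130) in the crop. Going down on its far arm.

Call:
drive_tool(
  rows=[
    {"offset":[0,0,12],"spin":0,"jaw":26},
    {"offset":[0,0,12],"spin":0,"jaw":26},
    {"offset":[0,0,8],"spin":0,"jaw":26},
    {"offset":[0,0,4],"spin":0,"jaw":26},
    {"offset":[0,0,0],"spin":0,"jaw":2},
    {"offset":[0,0,0],"spin":0,"jaw":2},
    {"offset":[0,0,0],"spin":0,"jaw":2},
    {"offset":[0,0,0],"spin":0,"jaw":2},
  ],
)

```text
clock: 13.25
eef_pos: [426.7, -58.5, 99.4]
eef_rot: [3.141, 0.001, 2.392]
wrist_force: [0.6, -0.9, -0.9]
finger_gap: 7.6
```

```bash
python3 - <<'E'
from h import *
s=manip.read_state(); print(s["finger_gap"])
a=np.radians(117);x,y=460+15*np.cos(a),-289+15*np.sin(a);print(x,y)
go((427,-59,225,137,1),(x,y,225,117,1))
E
```

```text
7.618744162264934
453.1901425039068 -275.6349021371745
clock 13.25 at [426.7 -58.5  99.4] 137.0
-> (427, -59, 225, 137)
[-0.0, -0.0, -42.0]/0.0 [-0.0, -0.0, -42.0]/0.0 [-0.6, -0.2, -41.6]/0.0
-> (np.float64(453.1901425039068), np.float64(-275.6349021371745), 225, 117)
[-28.0, -23.0, 0.0]/3.3 [-29.0, -22.0, 0.0]/3.3 [-30.0, -20.0, 0.0]/3.3 [-31.0, -18.0, 0.0]/3.3 [-33.0, -17.0, 0.0]/3.3 [-33.4, -14.7, 0.0]/3.5
```

```bash
python3 - <<'E'
from h import *
a=np.radians(117);x,y=460+10*np.cos(a),-289+10*np.sin(a);print(x,y)
go((427,-59,225,137,1),(x,y,225,117,1))
E
```

```text
455.46009500260453 -280.0899347581163
clock 13.25 at [426.7 -58.5  99.4] 137.0
-> (427, -59, 225, 137)
[-0.0, -0.0, -42.0]/0.0 [-0.0, -0.0, -42.0]/0.0 [-0.6, -0.2, -41.6]/0.0
-> (np.float64(455.46009500260453), np.float64(-280.0899347581163), 225, 117)
[-29.0, -24.0, 0.0]/3.3 [-30.0, -22.0, 0.0]/3.3 [-31.0, -20.0, 0.0]/3.3 [-32.0, -19.0, 0.0]/3.3 [-33.0, -16.0, 0.0]/3.3 [-34.2, -14.9, 0.0]/3.5
```

Call:
drive_tool(
  rows=[
    {"offset":[0,0,-42],"spin":0,"jaw":2},
    {"offset":[0,0,-42],"spin":0,"jaw":2},
    {"offset":[-0.5,0,-42],"spin":0,"jaw":2},
    {"offset":[-29,-24,0],"spin":3.3,"jaw":2},
    {"offset":[-30,-22,0],"spin":3.3,"jaw":2},
    {"offset":[-31,-20,0],"spin":3.3,"jaw":2},
    {"offset":[-32,-19,0],"spin":3.3,"jaw":2},
    {"offset":[-33,-16,0],"spin":3.3,"jaw":2},
    {"offset":[-34,-15,0],"spin":3.5,"jaw":2},
    {"offset":[0,0,0],"spin":0,"jaw":2},
    {"offset":[0,0,0],"spin":0,"jaw":2},
  ],
)

```text
clock: 14.35
eef_pos: [454.9, -280.0, 224.9]
eef_rot: [-3.141, -0.001, 2.042]
wrist_force: [1.1, -0.0, 0.5]
finger_gap: 8.0
```

```bash
python3 - <<'E'
from h import *
c=eyes.camera("wrist"); s=manip.read_state(); print(s["finger_gap"])
cv2.imwrite("pics/w5.png",cv2.resize(c["color"][0:340,100:480],None,fx=1.5,fy=1.5))
go((455.5,-280,167,117,4))
E
```

```text
7.947945773257715
clock 14.4 at [ 455.  -279.3  225. ] 117.1
-> (455.5, -280, 167, 117)
[-0.0, 0.0, 15.0]/0.0 [-0.0, 0.0, 14.0]/0.0 [-0.0, 0.0, 15.0]/0.0 [-0.8, 0.1, 14.0]/0.1
```

View pics/w5.png

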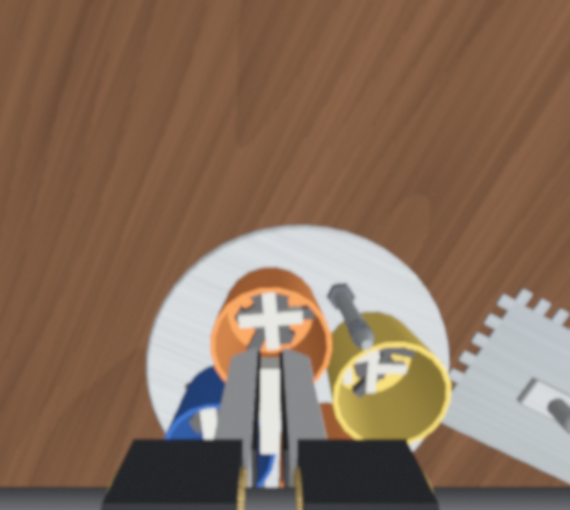

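The cross arm is held between the fingers (270,420), above the cross tub at (270,330). Lowering and releasing.

Call:
drive_tool(
  rows=[
    {"offset":[0,0,15],"spin":0,"jaw":2},
    {"offset":[0,0,15],"spin":0,"jaw":2},
    {"offset":[0,0,15],"spin":0,"jaw":2},
    {"offset":[-0.5,0,13],"spin":0,"jaw":2},
    {"offset":[0,0,0],"spin":0,"jaw":2},
    {"offset":[0,0,0],"spin":0,"jaw":15},
    {"offset":[0,0,0],"spin":0,"jaw":15},
    {"offset":[0,0,-30],"spin":0,"jaw":15},
    {"offset":[0,0,-45],"spin":0,"jaw":15},
    {"offset":[0,0,-45],"spin":0,"jaw":15},
  ],
)

```text
clock: 15.4
eef_pos: [455.2, -280.0, 289.2]
eef_rot: [3.142, 0.0, 2.043]
wrist_force: [0.3, -0.3, 0.5]
finger_gap: 14.8
```

```bash
python3 - <<'E'
from h import *
go((445,-370,320,90,1))
E
```

```text
clock 15.4 at [ 455.2 -280.   289.2] 117.0
-> (445, -370, 320, 90)
[-19.0, -12.0, -8.0]/6.8 [-20.0, -10.0, -8.0]/6.8 [-21.0, -8.0, -7.0]/6.8 [-22.6, -5.4, -7.8]/6.6
```

```bash
python3 - <<'E'
from h import *
go((499,-410,300,95,1))
E
```

```text
clock 15.4 at [ 455.2 -280.   289.2] 117.0
-> (499, -410, 300, 95)
[-34.0, -5.0, -3.0]/5.5 [-34.0, -2.0, -3.0]/5.5 [-34.0, 2.0, -2.0]/5.5 [-34.4, 4.7, -2.8]/5.5
```

Call:
drive_tool(
  rows=[
    {"offset":[-34,-5,-3],"spin":5.5,"jaw":15},
    {"offset":[-34,-2,-3],"spin":5.5,"jaw":15},
    {"offset":[-34,2,-3],"spin":5.5,"jaw":15},
    {"offset":[-34,5,-2],"spin":5.5,"jaw":15},
    {"offset":[0,0,0],"spin":0,"jaw":40},
    {"offset":[0,0,0],"spin":0,"jaw":40},
    {"offset":[0,0,0],"spin":0,"jaw":40},
  ],
)

```text
clock: 16.1
eef_pos: [499.4, -408.9, 298.6]
eef_rot: [3.141, 0.0, 1.66]
wrist_force: [0.4, -0.4, 0.5]
finger_gap: 35.7
```

```bash
python3 - <<'E'
from h import *
c=eyes.camera("wrist"); s=manip.read_state(); print(s["eef_pos"],s["eef_rot"][2])
X=cloud(c); near=np.hypot(X[...,0]-499,X[...,1]+322)<95
m=(near&(X[...,2]>88)&(X[...,2]<115)).astype(np.uint8)
k,l,st,ce=cv2.connectedComponentsWithStats(m)
for i in range(1,k):
    if st[i,4]>5:
        q=X[l==i]; top=q[q[:,2]>np.percentile(q[:,2],70)]; print("stud",st[i,4],ce[i].round(),q.mean(0).round(1),"top",top.mean(0).round(1))
hi=near&(X[...,2]>55)
cv2.imwrite("pics/w6.png",cv2.resize(c["color"][0:300,100:460],None,fx=2,fy=2,interpolation=cv2.INTER_CUBIC))
# disc outline circle fit at z=22
hsv=cv2.cvtColor(c["color"],cv2.COLOR_BGR2HSV)
d=((np.abs(X[...,2]-22)<8)&(hsv[...,1]<60)&(np.hypot(X[...,0]-499,X[...,1]+322)<125)).astype(np.uint8)
hull=cv2.convexHull(max(cv2.findContours(d,0,1)[0],key=len))[:,0]
q=np.array([at_z(c,u,22)[:2] for u in hull]); A=np.c_[2*q,np.ones(len(q))]; s_=np.linalg.lstsq(A,(q**2).sum(1),rcond=None)[0]; print("disc",s_[:2],np.sqrt(s_[2]+s_[:2]@s_[:2]))
E
```

```text
[ 499.44259241 -408.87717464  298.69929507] 1.660300801130691
stud 187 [290.  26.] [ 494.3 -258.8  101.6] top [ 494.4 -257.4  107.4]
stud 122 [283. 178.] [ 500.8 -386.3  101.5] top [ 501.  -387.4  107.4]
disc [ 497.62634428 -322.39571353] 103.9453643414245
```

View pics/w6.png

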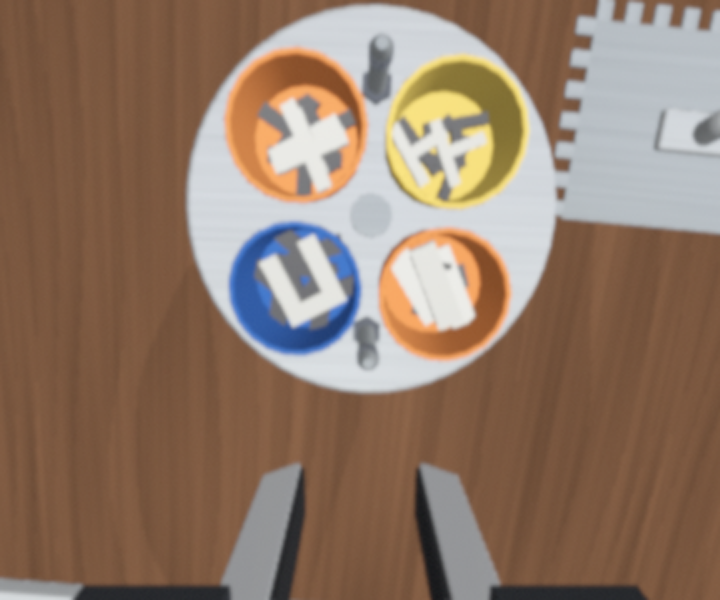

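All strays are inside: the cross in the tub at (305,140), two wedges in the lower orange tub at (435,285). Stud tips are at (381,44) and (368,360). Now to the cover.

```bash
python3 - <<'E'
from h import *
c=eyes.camera("wrist"); P=[at_z(c,(100+a/2,b/2),108)[:2] for a,b in ((381,44),(368,360))]
d=P[0]-P[1]; print(P,np.linalg.norm(d),np.degrees(np.arctan2(d[1],d[0])),(P[0]+P[1])/2)
go((350,270,280,15,17))
E
```

```text
[array([ 494.57589018, -257.43130949]), array([ 501.53198051, -386.86818573])] 129.62365572180218 93.07618356398105 [ 498.05393534 -322.14974761]
clock 16.2 at [ 499.5 -408.9  298.8] 95.1
-> (350, 270, 280, 15)
[41.0, -5.0, 1.0]/4.7 [40.0, -9.0, 1.0]/4.7 [39.0, -12.0, 1.0]/4.7 [38.0, -15.0, 1.0]/4.7 [37.0, -18.0, 1.0]/4.7 [35.0, -21.0, 1.0]/4.7 [33.0, -24.0, 1.0]/4.7 [31.0, -26.0, 1.0]/4.7 [29.0, -29.0, 1.0]/4.7 [27.0, -31.0, 1.0]/4.7 [24.0, -33.0, 1.0]/4.7 [21.0, -35.0, 1.0]/4.7 [18.0, -37.0, 1.0]/4.7 [15.0, -38.0, 1.0]/4.7 [12.0, -39.0, 2.0]/4.7 [9.0, -40.0, 1.0]/4.7 [5.4, -40.1, 1.8]/4.9
```

Call:
drive_tool(
  rows=[
    {"offset":[41,-5,1],"spin":4.7,"jaw":40},
    {"offset":[40,-9,1],"spin":4.7,"jaw":40},
    {"offset":[39,-12,1],"spin":4.7,"jaw":40},
    {"offset":[38,-15,1],"spin":4.7,"jaw":40},
    {"offset":[37,-18,1],"spin":4.7,"jaw":40},
    {"offset":[35,-21,1],"spin":4.7,"jaw":40},
    {"offset":[33,-24,1],"spin":4.7,"jaw":40},
    {"offset":[31,-26,1],"spin":4.7,"jaw":40},
    {"offset":[29,-29,1],"spin":4.7,"jaw":40},
    {"offset":[27,-31,1],"spin":4.7,"jaw":40},
    {"offset":[24,-33,1],"spin":4.7,"jaw":40},
    {"offset":[21,-35,1],"spin":4.7,"jaw":40},
    {"offset":[18,-37,1],"spin":4.7,"jaw":40},
    {"offset":[15,-38,1],"spin":4.7,"jaw":40},
    {"offset":[12,-39,2],"spin":4.7,"jaw":40},
    {"offset":[9,-40,1],"spin":4.7,"jaw":40},
    {"offset":[5.5,-40,2],"spin":4.8,"jaw":40},
    {"offset":[0,0,0],"spin":0,"jaw":40},
    {"offset":[0,0,0],"spin":0,"jaw":40},
  ],
)

```text
clock: 18.1
eef_pos: [350.4, 269.6, 279.3]
eef_rot: [3.142, -0.0, 0.266]
wrist_force: [-1.4, -0.6, 0.0]
finger_gap: 39.7
```

```bash
cat >> h.py <<'E'
def cover(c):
    X=cloud(c); x,y,z=X[...,0],X[...,1],X[...,2]; hsv=cv2.cvtColor(c["color"],cv2.COLOR_BGR2HSV)
    r=np.hypot(x-450,y-292)
    m=(r<70)&(z>41)&(z<52); q=X[m]
    R=cv2.minAreaRect(q[:,:2].astype(np.float32)); print("bar",m.sum(),q.mean(0).round(1),[np.round(v,1) for v in R])
    m=((r<115)&(z>-4)&(z<12)&(hsv[...,1]<70)&(hsv[...,2]>110)).astype(np.uint8)
    cn=max(cv2.findContours(m,0,1)[0],key=len); hull=cv2.convexHull(cn)[:,0]
    hull=hull[(hull[:,0]>2)&(hull[:,0]<557)&(hull[:,1]>2)]
    q=np.array([at_z(c,u,4)[:2] for u in hull]); s=np.linalg.lstsq(np.c_[2*q,np.ones(len(q))],(q**2).sum(1),rcond=None)[0]; C=s[:2]
    print("plate",C.round(1),np.sqrt(s[2]+C@C).round(1))
    # holes: dark blobs 66 mm from the centre
    g=((np.abs(np.hypot(x-C[0],y-C[1])-66)<12)&(hsv[...,2]<110)&(z<25)).astype(np.uint8)
    k,l,st,ce=cv2.connectedComponentsWithStats(g)
    for i in range(1,k):
        if st[i,4]>15:
            h=at_z(c,ce[i],4)[:2]; print("hole",st[i,4],ce[i].round(),h.round(1),np.degrees(np.arctan2(*(h-C)[::-1])).round(1),np.linalg.norm(h-C).round(1))
E
python3 - <<'E'
from h import *
c=eyes.camera("wrist"); s=manip.read_state(); print(s["eef_pos"],s["eef_rot"][2]); cv2.imwrite("pics/w7.png",c["color"][:300]); cover(c)
E
```

```text
[350.79040059 268.98321461 279.28673683] 0.2646043986405231
bar 1038 [450.5 293.3  45.5] [array([449.2, 293.1]), array([80., 12.]), np.float64(9.2)]
plate [448.5 292.9] 93.3
```

View pics/w7.png

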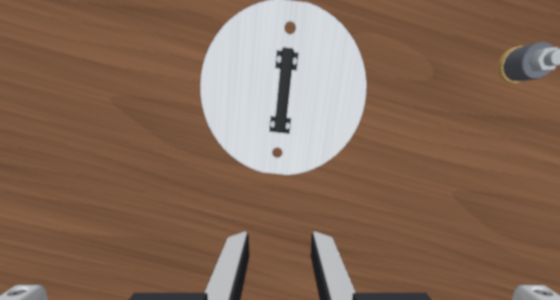

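Cover at (283,87), holes at (290,27) and (277,152), bar between (287,50) and (280,130).

```bash
python3 - <<'E'
from h import *
c=eyes.camera("wrist"); H=[at_z(c,u,4)[:2] for u in ((290,27.5),(277,152.5))]
d=H[0]-H[1]; C=(H[0]+H[1])/2; print(H,np.linalg.norm(d),np.degrees(np.arctan2(d[1],d[0])),C)
go((449,293,200,9.3,1),(449,293,118,9.3,4))
E
```

```text
[array([514.3236597 , 302.19383915]), array([383.82106808, 281.33787801])] 132.1586074965692 9.079808537390985 [449.07236389 291.76585858]
clock 18.2 at [351.1 268.6 279.4] 15.1
-> (449, 293, 200, 9.3)
[25.0, 0.0, 20.0]/1.4 [25.0, 0.0, 20.0]/1.4 [25.0, -1.0, 20.0]/1.4 [25.9, -0.8, 19.4]/1.6
-> (449, 293, 118, 9.3)
[-0.0, 0.0, 20.0]/-0.0 [-0.0, 0.0, 21.0]/-0.0 [-0.0, 0.0, 20.0]/-0.0 [-0.0, 0.0, 21.0]/-0.0
```

Call:
drive_tool(
  rows=[
    {"offset":[25,0,20],"spin":1.4,"jaw":40},
    {"offset":[25,0,20],"spin":1.4,"jaw":40},
    {"offset":[25,-1,20],"spin":1.4,"jaw":40},
    {"offset":[26,-0.5,19],"spin":1.7,"jaw":40},
    {"offset":[0,0,20],"spin":0,"jaw":40},
    {"offset":[0,0,21],"spin":0,"jaw":40},
    {"offset":[0,0,20],"spin":0,"jaw":40},
    {"offset":[0,0,14],"spin":0,"jaw":40},
    {"offset":[0,0,7],"spin":0,"jaw":40},
    {"offset":[0,0,0],"spin":0,"jaw":40},
    {"offset":[0,0,0],"spin":0,"jaw":5},
    {"offset":[0,0,0],"spin":0,"jaw":5},
    {"offset":[0,0,0],"spin":0,"jaw":5},
    {"offset":[0,0,0],"spin":0,"jaw":5},
    {"offset":[0,0,0],"spin":0,"jaw":5},
  ],
  force=60,
)

```text
clock: 19.7
eef_pos: [449.4, 293.3, 118.6]
eef_rot: [-3.142, -0.001, 0.16]
wrist_force: [-1.3, -2.2, 4.5]
finger_gap: 11.4
```

```bash
python3 - <<'E'
from h import *
s=manip.read_state(); print(s["finger_gap"],s["wrist_force"])
go((449,292.5,243,9.3,1),(480,0,243,50,1),(498,-322,243,93,1))
E
```

```text
11.355624201888356 [-1.33939858 -2.23858758  4.53663354]
clock 19.7 at [449.4 293.3 118.6] 9.1
-> (449, 292.5, 243, 9.3)
[-0.0, 0.0, -41.0]/-0.1 [-0.0, 0.0, -42.0]/-0.1 [-0.5, 0.8, -41.4]/0.0
-> (480, 0, 243, 50)
[-2.0, 37.0, -0.0]/-5.1 [-5.0, 36.0, -0.0]/-5.1 [-9.0, 36.0, -0.0]/-5.1 [-12.0, 35.0, -0.0]/-5.1 [-15.0, 34.0, -0.0]/-5.1 [-18.0, 32.0, -0.0]/-5.1 [-20.0, 30.0, -0.0]/-5.1 [-22.7, 28.8, -0.0]/-5.0
-> (498, -322, 243, 93)
[-29.0, 28.0, -0.0]/-5.4 [-32.0, 25.0, -0.0]/-5.4 [-34.0, 21.0, -0.0]/-5.4 [-36.0, 18.0, -0.0]/-5.4 [-38.0, 15.0, -0.0]/-5.4 [-39.0, 11.0, -0.0]/-5.4 [-39.0, 8.0, -0.0]/-5.4 [-40.1, 3.4, -0.0]/-5.2
```

Call:
drive_tool(
  rows=[
    {"offset":[0,0,-10],"spin":0,"jaw":5},
    {"offset":[0,0,-20],"spin":0,"jaw":5},
    {"offset":[0,0,-30],"spin":0,"jaw":5},
    {"offset":[0,0,-30],"spin":0,"jaw":5},
    {"offset":[0,0,-25],"spin":0,"jaw":5},
    {"offset":[0,0,-15],"spin":0,"jaw":5},
    {"offset":[0,0,0],"spin":0,"jaw":5},
    {"offset":[0,0,0],"spin":0,"jaw":5},
  ],
)

```text
clock: 20.5
eef_pos: [449.0, 293.2, 247.6]
eef_rot: [3.141, 0.001, 0.159]
wrist_force: [-0.2, -0.0, -4.8]
finger_gap: 11.5
```

Call:
drive_tool(
  rows=[
    {"offset":[-1,18,0],"spin":-2.5,"jaw":5},
    {"offset":[-1,19,0],"spin":-2.6,"jaw":5},
    {"offset":[-5,36,0],"spin":-5.1,"jaw":5},
    {"offset":[-9,36,0],"spin":-5.1,"jaw":5},
    {"offset":[-12,35,0],"spin":-5.1,"jaw":5},
    {"offset":[-15,34,0],"spin":-5.1,"jaw":5},
    {"offset":[-18,32,0],"spin":-5.1,"jaw":5},
    {"offset":[-20,30,0],"spin":-5.1,"jaw":5},
    {"offset":[-23,29,0],"spin":-5,"jaw":5},
    {"offset":[-29,28,0],"spin":-5.4,"jaw":5},
    {"offset":[-32,25,0],"spin":-5.4,"jaw":5},
    {"offset":[-34,21,0],"spin":-5.4,"jaw":5},
    {"offset":[-36,18,0],"spin":-5.4,"jaw":5},
    {"offset":[-38,15,0],"spin":-5.4,"jaw":5},
    {"offset":[-39,11,0],"spin":-5.4,"jaw":5},
    {"offset":[-20,4,0],"spin":-2.7,"jaw":5},
    {"offset":[-19,4,0],"spin":-2.7,"jaw":5},
    {"offset":[-20,2,0],"spin":-2.6,"jaw":5},
    {"offset":[0,0,0],"spin":0,"jaw":5},
    {"offset":[0,0,0],"spin":0,"jaw":5},
  ],
)

```text
clock: 22.5
eef_pos: [496.8, -301.1, 246.8]
eef_rot: [-3.14, -0.002, 1.574]
wrist_force: [0.4, 0.5, -4.2]
finger_gap: 11.3
```

```bash
python3 - <<'E'
from h import *
s=manip.read_state(); print(s["finger_gap"],s["wrist_force"],s["moment"],s["eef_rot"])
go((498,-322,243,93,1))
w=eyes.camera("wrist"); d=eyes.camera("side"); X=cloud(w)
# held cover seen by the wrist camera: holes expected
R=manip.read_state(); p=np.array(R["eef_pos"]); a=R["eef_rot"][2]; u=np.array([np.cos(a),np.sin(a),0])
print("expected holes px",proj(w,[p+66*u-[0,0,114.6],p-66*u-[0,0,114.6]]).round(1))
cv2.imwrite("pics/w8.png",np.hstack([w["color"][:420,100:480],cv2.resize(d["color"][50:190,260:420],(480,420))])[:, :800])
E
```

```text
11.259743272137374 [ 0.42501103  0.52000003 -4.16311516] [-0.01462858 -0.13404912 -0.07270257] [-3.13970514e+00 -1.52788455e-03  1.57355752e+00]
clock 22.5 at [ 496.8 -301.1  246.8] 90.2
-> (498, -322, 243, 93)
[-20.9, 1.2, 3.8]/-2.8
expected holes px [[280.3 139. ]
 [280.4 314.5]]
```

View pics/w8.png

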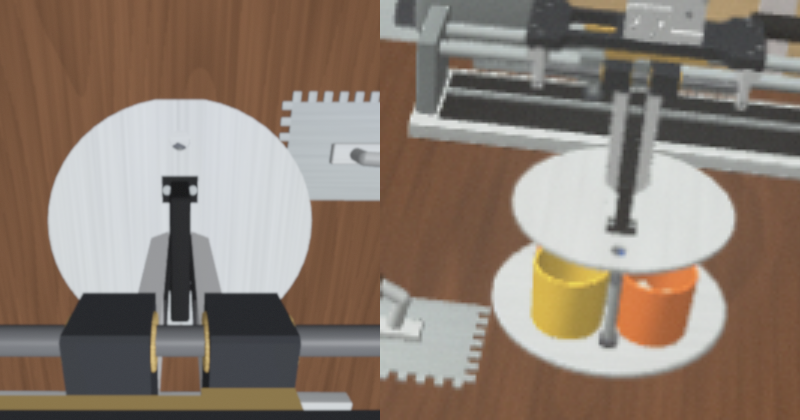

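Left panel: held cover with the far hole at (180,147) in the crop (wrist px 280,147); right panel: the cover hangs level above the turntable with its near hole at (618,250). The hole is 8 px off the expected row, so I measure the held cover.

```bash
cat >> h.py <<'E'
def held():
    s=manip.read_state(); p=np.array(s["eef_pos"]); a=s["eef_rot"][2]; u=np.array([np.cos(a),np.sin(a)]); v=np.array([np.sin(a),-np.cos(a)])
    for cam in ["wrist","side","scene"]:
        c=eyes.camera(cam); X=cloud(c); hsv=cv2.cvtColor(c["color"],cv2.COLOR_BGR2HSV)
        rel=X[...,:2]-p[:2]; r=np.hypot(rel[...,0],rel[...,1]); z0=p[2]-114.6
        m=(r<97)&(np.abs(X[...,2]-z0)<14)&(hsv[...,1]<60)&(hsv[...,2]>130)
        q=X[m]; L=np.c_[(q[:,:2]-p[:2])@u,(q[:,:2]-p[:2])@v,np.ones(len(q))]
        f=np.linalg.lstsq(L,q[:,2]-z0,rcond=None)[0]; g=np.abs(L@f-(q[:,2]-z0))<4; f=np.linalg.lstsq(L[g],q[g,2]-z0,rcond=None)[0]
        print(cam,m.sum(),"tilt deg x,y",np.degrees(f[:2]).round(2),"dz",f[2].round(1))
        cn=max(cv2.findContours(m.astype(np.uint8),0,1)[0],key=len); h=cv2.convexHull(cn)[:,0]
        e=np.array([at_z(c,k,z0)[:2] for k in h]); k=np.linalg.lstsq(np.c_[2*e,np.ones(len(e))],(e**2).sum(1),rcond=None)[0]
        C=k[:2]-p[:2]; print("   centre rel tool xy",(C@u).round(1),(C@v).round(1),"R",np.sqrt(k[2]+k[:2]@k[:2]).round(1))
        for sg in (1,-1):
            e=proj(c,[[*(p[:2]+sg*66*u),z0]])[0]; x0,y0=int(e[0]),int(e[1])
            if not(14<x0<545 and 14<y0<405): continue
            W=c["color"][y0-13:y0+14,x0-13:x0+14].mean(2); b=np.median(W); d=np.clip(b-25-W,0,None)
            if d.sum()==0: continue
            yy,xx=np.mgrid[y0-13:y0+14,x0-13:x0+14]; uv=((d*xx).sum()/d.sum(),(d*yy).sum()/d.sum())
            Q=at_z(c,uv,z0)[:2]-p[:2]; print("   hole",sg,"px",np.round(uv,1),"exp",e.round(1),"rel tool xy",(Q@u).round(1),(Q@v).round(1),"dark px",(d>0).sum())
E
python3 -c "
from h import *
held()"
```

```text
wrist 37227 tilt deg x,y [ 0.05 -0.16] dz -0.2
   centre rel tool xy 0.0 -0.4 R 91.8
   hole 1 px [278.4 146.4] exp [279.9 139.6] rel tool xy 61.7 -1.0 dark px 78
   hole -1 px [278.7 309.8] exp [279.8 314.3] rel tool xy -61.9 -0.9 dark px 300
side 2132 tilt deg x,y [ 0.05 -0.07] dz -1.5
   centre rel tool xy 3.5 0.4 R 92.0
   hole 1 px [339.7 133.6] exp [339.4 132.7] rel tool xy 69.6 -1.0 dark px 280
   hole -1 px [342.1  99.5] exp [342.4 103.7] rel tool xy -86.7 1.6 dark px 249
scene 2471 tilt deg x,y [-0.11 -0.15] dz 0.8
   centre rel tool xy -2.7 -0.1 R 92.6
   hole 1 px [176.9 197.1] exp [171.2 200.4] rel tool xy 82.3 -4.7 dark px 226
   hole -1 px [118.3 214.8] exp [119.7 217.4] rel tool xy -67.1 -9.9 dark px 214
```

```bash
python3 -c "
from h import *
go((498,-322.2,240,93,3))"
```

```text
clock 22.75 at [ 497.2 -300.7  248.1] 90.3
-> (498, -322.2, 240, 93)
[-7.0, 0.0, 3.0]/-0.9 [-7.0, 0.0, 3.0]/-0.9 [-7.5, 0.4, 2.1]/-0.9
```

Call:
drive_tool(
  rows=[
    {"offset":[-7,0,3],"spin":-0.9,"jaw":5},
    {"offset":[-7,0,3],"spin":-0.9,"jaw":5},
    {"offset":[-7.5,0.4,2],"spin":-0.9,"jaw":5},
    {"offset":[0,0,0],"spin":0,"jaw":5},
    {"offset":[0,0,0],"spin":0,"jaw":5},
    {"offset":[0,0,0],"spin":0,"jaw":5},
  ],
)

```text
clock: 23.35
eef_pos: [498.0, -322.8, 240.2]
eef_rot: [3.142, -0.0, 1.622]
wrist_force: [-0.4, 0.4, -3.8]
finger_gap: 11.5
```

```bash
python3 - <<'E'
from h import *
go((498,-322.2,240,93,1))
c=eyes.camera("wrist"); s=manip.read_state(); p=np.array(s["eef_pos"]); a=s["eef_rot"][2]; u=np.array([np.cos(a),np.sin(a),0])
print("holes exp",proj(c,[p+66*u-[0,0,114.6],p+66*u-[0,0,118.6]]).round(1),"stud a",proj(c,[[494.6,-256.3,108]]).round(1))
e=proj(c,[p+66*u-[0,0,114.6]])[0].astype(int); w=c["color"][e[1]-40:e[1]+40,e[0]-50:e[0]+50]
d=eyes.camera("side"); print("side exp hole",proj(d,[p+66*u-[0,0,114.6],p-66*u-[0,0,114.6]]).round(1),"tips",proj(d,[[494.6,-256.3,108],[501.4,-388,108]]).round(1))
q=proj(d,[p+66*u-[0,0,114.6]])[0].astype(int); sd=d["color"][q[1]-40:q[1]+40,q[0]-50:q[0]+50]
print(e,q)
cv2.imwrite("pics/w9.png",np.hstack([cv2.resize(i,(400,320),interpolation=cv2.INTER_CUBIC) for i in (w,sd)]))
E
```

```text
clock 23.35 at [ 498.  -322.8  240.2] 92.9
-> (498, -322.2, 240, 93)
[0.6, 0.1, 0.2]/-0.1
holes exp [[279.7 139.5]
 [279.7 138.9]] stud a [[279.8 136.2]]
side exp hole [[340.5 130. ]
 [341.  101.6]] tips [[339.6 136.1]
 [340.2 107.5]]
[279 139] [340 130]
```

View pics/w9.png

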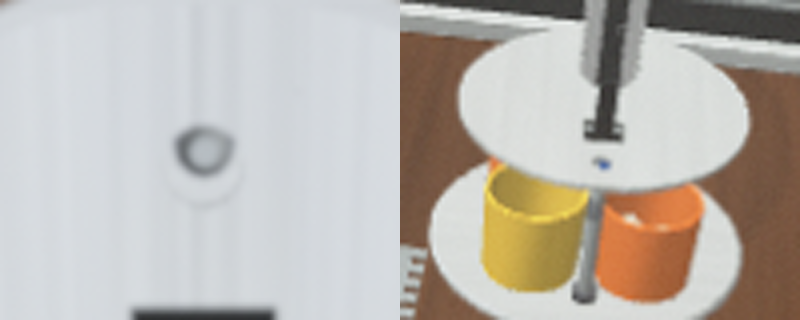

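The stud tip shows inside the hole at (207,152), with the hole centred near (205,165). That offset is what parallax predicts, so it is aligned and I lower.

Call:
drive_tool(
  rows=[
    {"offset":[0.4,0.1,5],"spin":0,"jaw":5},
    {"offset":[0,0,5],"spin":0,"jaw":5},
    {"offset":[0,0,3],"spin":0,"jaw":5},
    {"offset":[0,0,3],"spin":0,"jaw":5},
    {"offset":[0,0,3],"spin":0,"jaw":5},
    {"offset":[0,0,0],"spin":0,"jaw":5},
    {"offset":[0,0,0],"spin":0,"jaw":5},
  ],
)

```text
clock: 24.15
eef_pos: [498.0, -322.5, 221.2]
eef_rot: [3.142, 0.0, 1.622]
wrist_force: [0.6, -0.4, -3.8]
finger_gap: 11.4
```

Call:
drive_tool(
  rows=[
    {"offset":[0,0,2],"spin":0,"jaw":5},
    {"offset":[0,0,2],"spin":0,"jaw":5},
    {"offset":[0,0,0],"spin":0,"jaw":5},
  ],
)

```text
clock: 24.45
eef_pos: [497.9, -322.4, 216.8]
eef_rot: [-3.141, -0.0, 1.622]
wrist_force: [-0.3, 0.4, -3.8]
finger_gap: 11.3
```

Bottom is already about 10 mm below the tips with no side force, so the studs are through.

Call:
drive_tool(
  rows=[
    {"offset":[0,0,3],"spin":0,"jaw":5},
    {"offset":[0,0,3],"spin":0,"jaw":5},
    {"offset":[0,0,3],"spin":0,"jaw":5},
    {"offset":[0,0,3],"spin":0,"jaw":5},
    {"offset":[0,0,1],"spin":0,"jaw":5},
    {"offset":[0,0,0],"spin":0,"jaw":5},
    {"offset":[0,0,0],"spin":0,"jaw":5},
  ],
)

```text
clock: 25.15
eef_pos: [498.1, -322.4, 204.3]
eef_rot: [3.141, 0.0, 1.622]
wrist_force: [0.9, -0.4, -4.1]
finger_gap: 11.1
```

Call:
drive_tool(
  rows=[
    {"offset":[0,0,1],"spin":0,"jaw":5},
    {"offset":[0,0,1],"spin":0,"jaw":5},
    {"offset":[0,0,0],"spin":0,"jaw":5},
    {"offset":[0,0,0],"spin":0,"jaw":5},
  ],
)

```text
clock: 25.55
eef_pos: [498.0, -322.4, 202.1]
eef_rot: [-3.142, -0.0, 1.622]
wrist_force: [-0.2, 1.1, -4.1]
finger_gap: 11.4
```

Call:
drive_tool(
  rows=[
    {"offset":[0,0,1],"spin":0,"jaw":5},
    {"offset":[0,0,0],"spin":0,"jaw":5},
    {"offset":[0,0,0],"spin":0,"jaw":5},
  ],
)

```text
clock: 25.85
eef_pos: [498.0, -322.4, 201.1]
eef_rot: [-3.142, -0.0, 1.622]
wrist_force: [1.1, 0.2, -3.7]
finger_gap: 11.8
```

Call:
drive_tool(
  rows=[
    {"offset":[0,0,0.5],"spin":0,"jaw":5},
    {"offset":[0,0,0],"spin":0,"jaw":5},
    {"offset":[0,0,0],"spin":0,"jaw":5},
  ],
)

```text
clock: 26.15
eef_pos: [498.0, -322.5, 200.7]
eef_rot: [3.141, 0.0, 1.622]
wrist_force: [-0.4, 0.4, -2.6]
finger_gap: 11.2
```

Contact is starting exactly at the expected height (200.6).

Call:
drive_tool(
  rows=[
    {"offset":[0,0,0.5],"spin":0,"jaw":5},
    {"offset":[0,0,0],"spin":0,"jaw":5},
    {"offset":[0,0,0],"spin":0,"jaw":5},
  ],
)

```text
clock: 26.45
eef_pos: [498.0, -322.5, 200.7]
eef_rot: [3.141, 0.0, 1.622]
wrist_force: [-4.6, 2.7, 5.2]
finger_gap: 11.3
```

Call:
drive_tool(
  rows=[
    {"offset":[0,0,0.3],"spin":0,"jaw":5},
    {"offset":[0,0,0],"spin":0,"jaw":5},
    {"offset":[0,0,0],"spin":0,"jaw":5},
    {"offset":[0,0,0],"spin":0,"jaw":5},
    {"offset":[0,0,0],"spin":0,"jaw":5},
  ],
)

```text
clock: 26.95
eef_pos: [498.0, -322.5, 200.7]
eef_rot: [3.141, 0.0, 1.622]
wrist_force: [-5.2, 2.9, 9.4]
finger_gap: 11.4
```

```bash
python3 - <<'E'
from h import *
held(); s=manip.read_state(); print(s["wrist_force"],s["moment"],s["eef_pos"],s["eef_rot"])
d=eyes.camera("side"); f=eyes.camera("scene")
cv2.imwrite("pics/w10.png",np.hstack([cv2.resize(i,(400,400),interpolation=cv2.INTER_CUBIC) for i in (d["color"][60:200,270:410],f["color"][160:300,75:215])]))
F=[]
for i in range(6): eyes.camera("side"); F.append(manip.read_state()["wrist_force"])
print(np.mean(F,0),np.std(F,0))
E
```

```text
wrist 37288 tilt deg x,y [ 0.04 -0.03] dz -0.2
   centre rel tool xy -0.1 -0.2 R 91.8
   hole 1 px [278.  138.9] exp [279.6 139.5] rel tool xy 66.4 -1.1 dark px 262
   hole -1 px [277.1 310.2] exp [279.6 314.1] rel tool xy -62.4 -1.9 dark px 252
side 1977 tilt deg x,y [0.52 0.3 ] dz -1.5
   centre rel tool xy 4.3 0.8 R 91.7
   hole 1 px [337.8 145.7] exp [338.6 143.4] rel tool xy 75.9 1.8 dark px 311
   hole -1 px [339.  112.4] exp [339.2 114.4] rel tool xy -75.9 0.7 dark px 260
scene 2385 tilt deg x,y [-0.52  0.29] dz 0.5
   centre rel tool xy -3.1 -0.0 R 92.1
   hole 1 px [168.3 210.6] exp [165.8 215.2] rel tool xy 77.2 -12.2 dark px 225
   hole -1 px [114.8 229.7] exp [115.9 233.9] rel tool xy -64.7 -14.8 dark px 230
[-4.88588027  3.3987548   7.98638874] [ 0.53214601  0.85631755 -0.01147275] [ 498.05279224 -322.48108183  200.66342542] [3.14115060e+00 4.11194509e-04 1.62198028e+00]
[-4.93963039  3.09506719  8.67351994] [0.77147128 0.53408742 0.37467014]
```

View pics/w10.png

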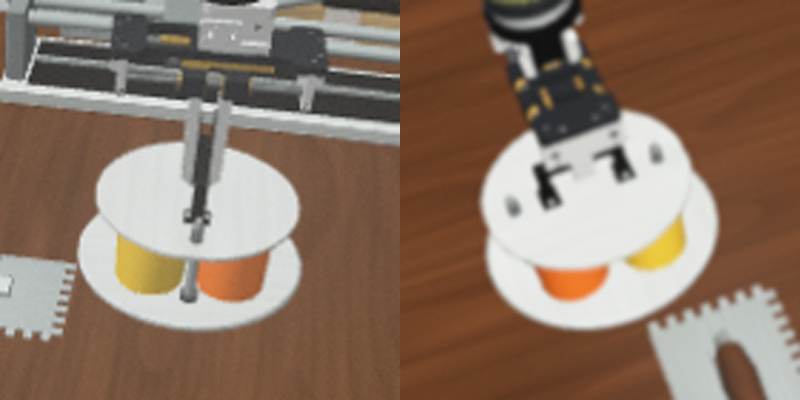

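Both studs stick up through the cover, at (197,232) on the left and (512,205) and (656,153) on the right, and it lies flat on the rims. A last small nudge for the push.

Call:
drive_tool(
  rows=[
    {"offset":[0,0,0.1],"spin":0,"jaw":5},
    {"offset":[0,0,0],"spin":0,"jaw":5},
    {"offset":[0,0,0],"spin":0,"jaw":5},
    {"offset":[0,0,0],"spin":0,"jaw":5},
    {"offset":[0,0,0],"spin":0,"jaw":5},
  ],
)

```text
clock: 28.0
eef_pos: [498.1, -322.5, 200.7]
eef_rot: [3.141, 0.0, 1.622]
wrist_force: [-6.2, 3.4, 9.6]
finger_gap: 11.6
```

```bash
python3 - <<'E'
from h import *
F=[]
for i in range(5): eyes.camera("side"); F.append(manip.read_state()["wrist_force"])
m=np.mean(F,0); s=manip.read_state(); print(m,s["finger_gap"],s["eef_pos"],s["clock"])
if 8.5<m[2]<12 and 10<s["finger_gap"]<13: print(manip.sign_off())
E
```

```text
[-5.44922052  3.29634227  9.43346397] 11.127255880024533 [ 498.0489233  -322.48228017  200.63341694] 28.25
the job is handed in; nothing more can be done
None
```

The job is done and handed in at 28 s of the 72 s allowed. Both wedges went into the wedge tub and the cross into the cross tub. The cover is over both studs, flat on the tub rims and held by its handle. None of my moves touched the other tools, but I did no separate check of them at the end.

My last checks:
- **Strays:** a wrist picture taken before fitting the cover showed all three lying in the right tubs.
- **Cover height:** it made contact at the expected height, within about 0.1 mm of the 82 mm rim level.
- **Studs:** the last pictures show both coming up through the cover.
- **Push:** about 9.4 N down, averaged over five readings. Grip was set at 60 N with the jaws at 11 mm on the 12 mm bar.

Checks that disagreed:
- **Side force:** about 6 N remains at the wrist, probably friction or slight binding at contact.
- **Tilt:** the wrist camera saw the cover level to within 0.05°. The side and scene cameras gave about ±0.5°, with opposite signs, which I take as depth error.
- **Hole positions:** my automatic hole finding was several millimetres off in some views, so I went by the pictures and the contact height instead.

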